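# Set a scored glass strip over the breaking edge and bring the hold-down onto it

### The arm

A 6-joint arm with a two-finger parallel gripper is mounted at the origin on a cart in front of the work surface, level with it; the furniture and walls round the work are solid. World frame = base frame: x ahead of the robot, y to its left, z up, the work surface at z = 0. Lengths are in m, angles in rad, forces in N, time in s.
With the tool pointing down it reaches from about 0.3 to 0.875 m from the base axis. Payload 6.4 kg.
Tool frame: the origin (TCP) lies between the finger pads; the fingertips stand 19 mm ahead of it and the grasp point (between the pads) is the TCP (ctrl.tips_ahead is the z of the fingertips in the tool frame, in m); z points along the fingers, y is the line along which they close (so a half turn about z gives the same grasp; the last joint's range is limited). The gripper opens to 85 mm and grips with 20 to 120 N. Pads are 22 mm wide; open, the fingers measure 114 mm over their backs; the gripper's body (76 mm by 85 mm) begins 54 mm behind the grasp point. The pads swing forward as they close: fully open they stand 13 mm farther back than shut.
Start: joints at [0.928, 0.181, 1.607, -0, 1.354, -0.206], TCP at [0.243, 0.521, 0.25] pointing down, gripper open.
Joint ranges: [-2.99, 2.99], [-0.89, 2.07], [0.3, 2.58], [-1.14, 4.28], [0, 2.63], [-3.12, 3.12]. Speed limits (rad/s): [2.57, 2.57, 3.01, 3.14, 3.14, 3.14].

### API

Orientations are given as a unit quaternion [w, x, y, z].
In Python, from bench import readout, vision, ctrl gives the robot as it stands.
- The arm moves only by the tool play_rows, never from a script. Its arguments are lists of equal length, an entry for each row: "xyz": the shift along the tool's x, y, z in mm, a list of three; "rot": the turn, a rotation vector about the tool's x, y, z in rad, a list of three; "grip": the opening, from 0 (shut) to 1 (fully open). In form: {"xyz": [[x, y, z], ...], "rot": [[rx, ry, rz], ...], "grip": [grip, ...]}. A call has exactly 10 rows; each row is the pose to reach, as a shift and turn from the pose commanded when the call began, along the tool's axes at that moment; what a row does not reach only later rows make up. A row lasts 1/8 s, in which the tool goes at most 62.5 mm and 10.7 degrees, less where a joint would pass 70% of its speed; a pose out of reach is approached as far as the arm can. A call with a gripper value outside its range is refused whole. The fingers move at their own pace and stop on an object; the grip force is fixed at half the most. Time passes only in rows, so rows that repeat a pose let the fingers close, or fill a call up. It gives the time, the measured TCP pose, the force, the opening and the grip force at its end, in the units of the state.
- readout.get_obs(): the state, without advancing time (a new reading comes with each control period).
- vision.camera(name): name is "scene" or "top" or "wrist"; returns a dict with "color" (420x560x3 uint8, red, green, blue), "depth" (420x560 float32, m along the optical axis (not along the pixel's ray), 0 where there is no reading), "camera_matrix" (3x3 intrinsics, pixels), "k1" (the pictures are not rectified: a ray, as slopes to the right and down, at radius r is drawn at 1 + k1 r^2 times it, then the intrinsics apply), "extrinsics" (4x4, takes a point from camera to world coordinates); the wrist camera has in their place "hand_eye" (4x4, takes a point from camera to tool coordinates, whose origin is the TCP and whose axes are the flange's). Camera axes: x right, y down, z forward; pixel columns grow to the right and rows downward; lengths in m; the calibration is good to about 2 mm. A picture is of the moment at which its call begins: read the wrist's pose just before it.
- ctrl.hand_in(): hands the job in; it is judged then, once.
The state is a dict: "time_s": time; "q": joint angles; "dq": joint speeds; "joint_efforts": joint torques, N m; "eef_pos": TCP position; "eef_rot": TCP orientation; "wrist_force": force on the tool from outside, world axes, zero at the start; "torque": the same for the moment, N m; "opening": opening from 0.0 (shut) to 1.0 (fully open); "grasp_force": force on a finger pad.
Only numpy, scipy, OpenCV 4.12 (cv2) and the standard library are available. Lean on these libraries where they do the work, as an engineer would, in place of code of your own. Each camera call takes 0.05 s, during which the arm holds its last target. There are 200 camera calls.

### The job

Get the scored glass strip on the breaking board ready for snapping: pushing gently with the fingertips, set it square against the steel fence and slide it out over the steel edge at the end of the board until its white score line lies right over that edge. Then tip the hold-down arm over by its knob so that its foot comes down and rests on the strip. Only push, never pick the strip up, and leave the other things on the bench as they are.

Things in the scene. Friction and masses are not known exactly. Their poses are not given: they have to be found in the camera images.
- breaking_board: Grey glass-breaking board fixed to the bench, turned up to 0.3 rad: deck 24 mm above the bench, x -50 to +58, y -110 to +110 mm. Origin: on the bench under its middle. y runs along it; the -y end is the steel breaking edge. A steel fence, 12 mm high, 7 thick, runs along y, its face (looking to -x) at x = +20 mm; no fence at the -x side. Cork-lined tray, 12 mm high, below the edge (y to -165).
- breaking_edge (a point): Point on the upper corner of the breaking edge, at deck height (board frame x = +1, y = -110, z = 24 mm): the middle of the score line shall come right over it, 8 mm higher. Axes as the board's: -y is outward, past the edge; +x is toward the fence.
- glass_strip: Loose strip of clear greenish glass on the deck, 38 mm wide (x), 160 long (y), 8 thick, 0.12 kg. Origin: centre of its underside. Its -y end points to the breaking edge. It starts askew by up to 0.1 rad, a little off the fence, wholly on the deck; it slides with friction about 1 and stays where it is left. A shove or squeeze over 40 N would chip it.
- score_line (a point): Middle of the white score line across the strip's top face, 38 mm from its -y end (strip frame x = 0, y = -42, z = 8 mm). Axes as the strip's.
- hold_down (a joint): Hinge of the steel hold-down arm, rad; axis along the board's y at board x +42, y -85, z +46 mm. 1.8 to 1.95: open, leaning back past upright, away from the strip (start); 1.57 upright; 0 level, pointing to the board's -x, foot on the strip. Damped, no spring: pushed some 0.3 rad past upright (below 1.3) it sinks down by its weight in 2 to 3 s. 1 to 4 N at the knob moves it.
- hold_down_knob (a point): Centre of the 20 mm black ball knob at the arm's end, 88 mm from the hinge axis; about 0.13 m above the bench with the arm open. The arm is a bar 14 mm wide, 10 thick, with a round weight 30 mm wide, 11 high on its back 41 mm from the axis, between bracket cheeks 55 mm above the bench. Push the knob from behind, from the board's +x side toward its -x side.
- hold_down_foot: Rubber-faced round swivel foot, 18 mm wide, 9 high, under the hold-down arm 41 mm from the hinge axis. Origin: centre of its top, at the arm's underside. With the arm down it rests on the strip at board x = +1, y = -85 mm.
- petri_dish: Petri dish with lid, 68 mm wide, 15 mm high, on the bench at the board's -x side; leave alone. Origin: centre of its underside.
- vial: Specimen vial with blue cap, 23 mm wide, 60 mm high, standing on the bench behind the fence side of the board; leave alone. Origin: centre of its underside.
- dropper_bottle: Dropper bottle, white cap, 33 mm wide, 85 mm high, standing on the bench near the vial; leave alone. Origin: centre of its underside.
- glass_square: Glass square already broken off, 38 x 38 x 8 mm, lying in the tray below the breaking edge; leave alone. Origin: centre of its underside.
Mind the look-alikes: they are no part of the job. Of the things shaped like the glass_strip, the clear one is meant.

How it is judged:
By the outcome, as a careful person would: the job done as asked, in the order asked, and still so for the second after the job is handed in, with the robot touching nothing.
It also fails if it takes over 54 s, if anything falls off the work surface, if the arm or the gripper's body presses on something with over 40 N, if the wrist force passes 120 N, or if a joint passes its speed limit or range.

## Working session

There is one attempt and no reset: what is moved stays moved. The work goes in short steps, Python scripts to look and compute and a tool call to move; the robot and the scene stay as the last step left them, time stands still between calls to the robot, and variables do not carry over. Pictures are saved under pics/ and viewed, at most 10 in all, crops included, and the job is handed in when it is done.

Besides the shell and the picture viewer there is one more tool, called after "Emit:" by a JSON object that holds its "op" and its "data". play_rows: Moves the arm, as the interface text tells. Its arguments: {"type":"object","properties":{"xyz":{"type":"array","items":{"type":"array","items":{"type":"number"}}},"rot":{"type":"array","items":{"type":"array","items":{"type":"number"}}},"grip":{"type":"array","items":{"type":"number"}}},"required":["xyz","rot","grip"]}

```bash
mkdir -p pics; ls; cat > h.py <<'E'
import numpy as np, cv2
from scipy.spatial.transform import Rotation as R
from bench import readout, vision, ctrl
def save(c,n,crop=None,s=1):
    im=cv2.cvtColor(c['color'],cv2.COLOR_RGB2BGR)
    if crop: im=im[crop[1]:crop[3],crop[0]:crop[2]]
    cv2.imwrite('pics/'+n,cv2.resize(im,None,fx=s,fy=s,interpolation=cv2.INTER_CUBIC))
def rays(c,uv):
    K=c['camera_matrix'];uv=np.atleast_2d(np.float64(uv))
    d=cv2.undistortPoints(uv.reshape(-1,1,2),K,np.array([c['k1'],0,0,0.])).reshape(-1,2)
    return np.c_[d,np.ones(len(d))]
def ext(c,o=None):
    if 'extrinsics' in c: return c['extrinsics']
    T=np.eye(4);q=o['eef_rot'];T[:3,:3]=R.from_quat([q[1],q[2],q[3],q[0]]).as_matrix();T[:3,3]=o['eef_pos'];return T@c['hand_eye']
def plane(c,uv,z,o=None):
    E=ext(c,o);d=rays(c,uv)@E[:3,:3].T;p=E[:3,3];return p+d*((z-p[2])/d[:,2])[:,None]
def cloud(c,o=None):
    h,w=c['depth'].shape;u,v=np.meshgrid(np.arange(w),np.arange(h))
    E=ext(c,o);r=rays(c,np.c_[u.ravel(),v.ravel()])*c['depth'].reshape(-1,1)
    return (r@E[:3,:3].T+E[:3,3]).reshape(h,w,3)
E
cat > a.py <<'E'
from h import *
o=readout.get_obs();print(o)
for n in ['top','scene']:
    c=vision.camera(n);save(c,n+'0.png');np.savez(n+'0.npz',**c);print(n,c['camera_matrix'],c['k1'],c['extrinsics'])
E
python3 a.py
```

```text
pics
{'time_s': 0.0, 'q': array([ 9.27687423e-01,  1.81539884e-01,  1.60800412e+00,  3.62798969e-05,
        1.35381176e+00, -2.06286440e-01]), 'dq': array([ 0.00164605,  0.00011832,  0.00165288,  0.0006828 , -0.00031892,
        0.00076508]), 'joint_efforts': array([ 9.09970458e-04, -4.44868469e+01, -3.51344311e+01, -1.41873220e-04,
        8.86469643e-03,  8.92241673e-06]), 'eef_pos': array([0.24291001, 0.52059858, 0.24938666]), 'eef_rot': array([-3.79377823e-04,  2.16682617e-01,  9.76241705e-01, -7.95941626e-04]), 'wrist_force': array([-0.22718177,  0.31547972,  0.9156492 ]), 'torque': array([-0.03783102, -0.04362348, -0.00887347]), 'grasp_force': 0.0, 'opening': 0.9995890378158783}
top [[402.11720939   0.         276.53387802]
 [  0.         402.11720939 212.80304395]
 [  0.           0.           1.        ]] -0.01790013413266549 [[ 0.13109095 -0.96328313  0.23430915  0.31968552]
 [-0.99136407 -0.12821682  0.02752668 -0.04589096]
 [ 0.00352639 -0.23589417 -0.97177235  0.88749296]
 [ 0.          0.          0.          1.        ]]
scene [[489.21288018   0.         281.55373228]
 [  0.         489.21288018 200.18799569]
 [  0.           0.           1.        ]] -0.007645383989528964 [[ 0.46886302 -0.54916279  0.69180033 -0.09138084]
 [-0.8832582  -0.28730715  0.37055303 -0.34217074]
 [-0.00473475 -0.78477693 -0.61976024  0.58916135]
 [ 0.          0.          0.          1.        ]]
```

View pics/top0.png

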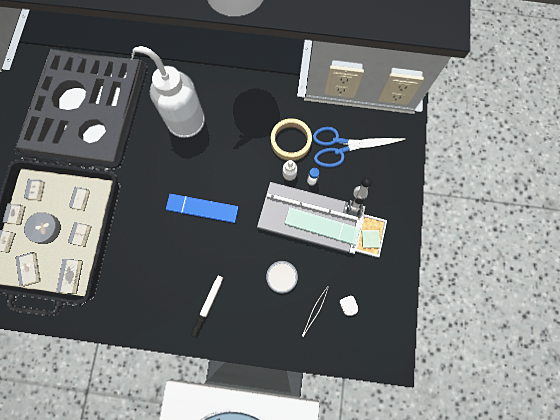

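View pics/scene0.png

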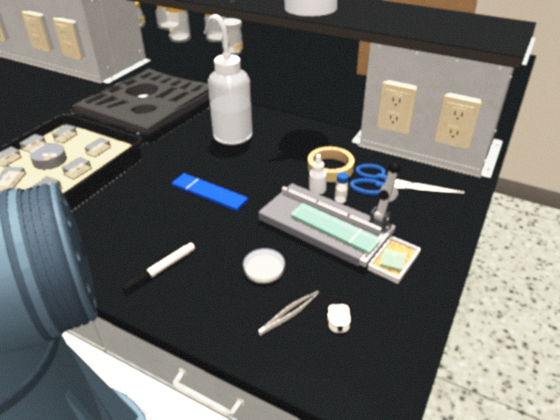

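The top view shows the board around (312,218), with the clear strip at (322,222). The tray and glass square are at (371,234), the knob at (361,188), the vial at (314,176), the dropper bottle at (289,170) and the dish at (282,277). The blue strip at (202,208) is the look-alike.

```bash
cat > b.py <<'E'
from h import *
c=dict(np.load('top0.npz'));c['k1']=float(c['k1'])
P=cloud(c);hsv=cv2.cvtColor(c['color'],cv2.COLOR_RGB2HSV)
for uv in [(270,215),(330,240),(322,222),(361,188),(314,173),(289,166),(282,277),(371,234),(280,190),(150,270)]:
    print(uv,P[uv[1],uv[0]].round(3),hsv[uv[1],uv[0]])
roi=np.zeros(hsv.shape[:2],bool);roi[175:265,250:395]=1
m=roi&(hsv[...,0]>60)&(hsv[...,0]<95)&(hsv[...,1]>25)&(hsv[...,2]>120)
n,l,s,ce=cv2.connectedComponentsWithStats(m.astype(np.uint8))
for i in range(1,n):
    if s[i,4]>30:
        w=plane(c,np.argwhere(l==i)[:,::-1],.032)
        r=cv2.minAreaRect((w[:,:2]*1000).astype(np.float32));print('green',s[i],r,np.median(P[l==i][:,2]))
d=roi&(abs(P[...,2]-.024)<.004)&(hsv[...,1]<40)
w=P[d][:,:2]*1000;print('deck',d.sum(),cv2.minAreaRect(w.astype(np.float32)))
save(c,'topc.png',(245,160,400,265),5)
E
python3 b.py
```

```text
(270, 215) [ 0.52  -0.008  0.028] [110   4 208]
(330, 240) [ 0.482 -0.144  0.027] [120   3 203]
(322, 222) [ 0.518 -0.122  0.033] [ 77  28 240]
(361, 188) [ 0.579 -0.185  0.116] [ 30   4 140]
(314, 173) [ 0.617 -0.091  0.064] [107 154 225]
(289, 166) [ 0.623 -0.036  0.069] [ 24  17 151]
(282, 277) [ 0.391 -0.051  0.017] [ 23   8 242]
(371, 234) [ 0.51  -0.234  0.015] [ 63  22 239]
(280, 190) [ 0.581 -0.022  0.024] [120   2 207]
(150, 270) [0.369 0.237 0.002] [100  28  55]
green [285 210  71  35 949] ((510.796630859375, -122.37116241455078), (159.59808349609375, 40.03062057495117), 80.53644561767578) 0.03345309351460557
deck 2706 ((513.0084838867188, -95.32579040527344), (220.36415100097656, 201.26809692382812), 81.7757339477539)
```

View pics/topc.png

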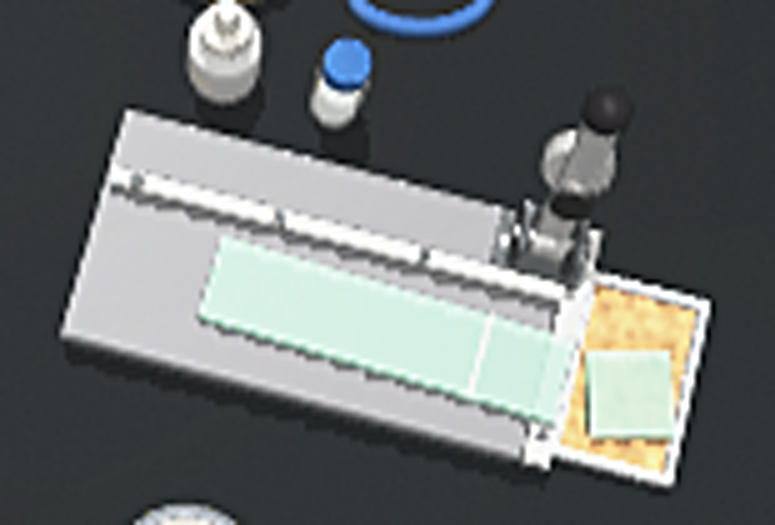

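```bash
cat > b2.py <<'E'
from h import *
c=dict(np.load('top0.npz'));c['k1']=float(c['k1'])
w=plane(c,[(270,182),(257.4,227)],.024);print(w.round(4))
w2=plane(c,[(354.6,253),],.024);print(w2.round(4))
v=w[1]-w2[0];print('len',np.linalg.norm(w[0]-w[1]),np.linalg.norm(v),'yaw',np.arctan2(-v[0],v[1]))
print(ctrl.tips_ahead); o=readout.get_obs()
c=vision.camera('wrist');print(c['hand_eye'],c['camera_matrix'])
E
python3 b2.py
```

```text
[[0.5967 0.0025 0.024 ]
 [0.4906 0.0159 0.024 ]]
[[ 0.4615 -0.2004  0.024 ]]
len 0.10692136578095723 0.21822166465622883 yaw -0.13369930955462334
0.019
[[-2.82476171e-04 -9.54281785e-01 -2.98908340e-01  7.76270883e-02]
 [ 9.99999740e-01 -4.68050543e-04  5.49252021e-04  6.43456055e-04]
 [-6.64045410e-04 -2.98908107e-01  9.54281668e-01 -1.24281176e-01]
 [ 0.00000000e+00  0.00000000e+00  0.00000000e+00  1.00000000e+00]] [[365.09865092   0.         284.36792599]
 [  0.         365.09865092 204.86937589]
 [  0.           0.           1.        ]]
```

```bash
cat > board.txt <<'E'
0.5257 -0.0987 -0.13
E
cat >> h.py <<'E'
def board():
    x,y,a=np.loadtxt('board.txt');return np.array([x,y]),a
def b2w(p):
    c,a=board();Rz=np.array([[np.cos(a),-np.sin(a)],[np.sin(a),np.cos(a)]]);return c+Rz@(np.array(p)/1000)
def w2b(w):
    c,a=board();Rz=np.array([[np.cos(a),-np.sin(a)],[np.sin(a),np.cos(a)]]);return (np.atleast_2d(w)[:,:2]-c)@Rz*1000
def go(bx,by,z,dyaw=0):
    """shift/turn for TCP to board-frame bx,by mm, world z mm, tool x = board -x (turned dyaw)"""
    o=readout.get_obs();q=o['eef_rot'];R0=R.from_quat([q[1],q[2],q[3],q[0]]);a=board()[1]+dyaw
    Rt=R.from_matrix(np.c_[[-np.cos(a),-np.sin(a),0],[-np.sin(a),np.cos(a),0],[0,0,-1]])
    t=np.r_[b2w([bx,by]),z/1000]-o['eef_pos']
    print('go',(bx,by,z),'shift',(R0.inv().apply(t)*1000).round(1),'rot',(R0.inv()*Rt).as_rotvec().round(4),'t',o['time_s'])
def where():
    o=readout.get_obs();q=o['eef_rot'];m=R.from_quat([q[1],q[2],q[3],q[0]]).as_matrix()
    print('tcp board',w2b(o['eef_pos'])[0].round(2),'z',(o['eef_pos'][2]*1000).round(2),'yawerr',np.arctan2(-m[1,0],-m[0,0])-board()[1],'tilt',m[:2,2].round(4),'F',o['wrist_force'].round(2),'op',o['opening'].round(3),'t',o['time_s'])
E
python3 -c "
from h import *
go(10,-30,200);where()"
```

```text
go (10, -30, 200) shift [-536.8 -467.2   50. ] rot [-0.0012 -0.0005 -0.3068] t 0.15Traceback (most recent call last):
  File "<string>", line 3, in <module>
    go(10,-30,200);where()
                   ~~~~~^^
  File "h.py", line 35, in where
    print('tcp board',w2b(o['eef_pos'])[0].round(2),'z',(o['eef_pos'][2]*1000).round(2),'yawerr',np.arctan2(-m[1,0],-m[0,0])-board()[1],'tilt',m[:2,2].round(4),'F',o['wrist_force'].round(2),'op',o['opening'].round(3),'t',o['time_s'])
                                                                                                                                                                                                   ^^^^^^^^^^^^^^^^^^
AttributeError: 'float' object has no attribute 'round'
```

```bash
sed -i "s/o\['opening'\].round(3)/o['opening']/" h.py
```

Emit:
{"op": "play_rows", "data": {"xyz": [[-25,-22,2],[-70,-61,6],[-120,-104,11],[-170,-148,16],[-220,-191,20],[-270,-235,25],[-320,-279,30],[-370,-322,34],[-415,-361,39],[-450,-392,42]], "rot": [[0,0,-0.02],[0,0,-0.05],[0,0,-0.09],[0,0,-0.13],[0,0,-0.17],[0,0,-0.21],[0,0,-0.25],[0,0,-0.29],[0,0,-0.307],[0,0,-0.307]], "grip": [1,1,1,1,1,1,1,1,1,1]}}

```text
time_s: 1.4
eef_pos: [0.4835, -0.0218, 0.2085]
eef_rot: [0.0, 0.065, 0.998, 0.0]
wrist_force: [0.1, 1.0, 0.1]
opening: 1.001
grasp_force: 0.0
```

```bash
python3 -c "
from h import *
go(10,-30,200);where()"
```

```text
go (10, -30, 200) shift [ -61.8 -100.8    8.5] rot [0.0001 0.0004 0.0001] t 1.4
tcp board [-51.82  70.81] z 208.53 yawerr 5.295303235539062e-05 tilt [0.0004 0.0001] F [0.11 1.03 0.12] op 1.0014756562197742 t 1.4
```

Emit:
{"op": "play_rows", "data": {"xyz": [[-10,-17,2],[-22,-35,4],[-34,-55,5],[-46,-75,7],[-55,-90,8],[-60,-98,8.5],[-62,-101,8.5],[-62,-101,8.5],[-62,-101,8.5],[-62,-101,8.5]], "rot": [[0,0,0],[0,0,0],[0,0,0],[0,0,0],[0,0,0],[0,0,0],[0,0,0],[0,0,0],[0,0,0],[0,0,0]], "grip": [1,1,1,1,1,1,1,1,1,1]}}

```text
time_s: 2.65
eef_pos: [0.5314, -0.1275, 0.2003]
eef_rot: [0.0, 0.065, 0.998, 0.0]
wrist_force: [0.8, 1.0, 0.1]
opening: 1.001
grasp_force: 0.0
```

```bash
python3 -c "
from h import *
where();o=readout.get_obs();c=vision.camera('wrist');save(c,'w1.png',None,1.4)
import pickle;pickle.dump((o,c),open('w1.pkl','wb'))"
```

```text
tcp board [  9.39 -27.81] z 200.25 yawerr 0.000782240605307849 tilt [ 0.0001 -0.    ] F [0.8  0.97 0.12] op 1.0012099173803903 t 2.65
```

View pics/w1.png

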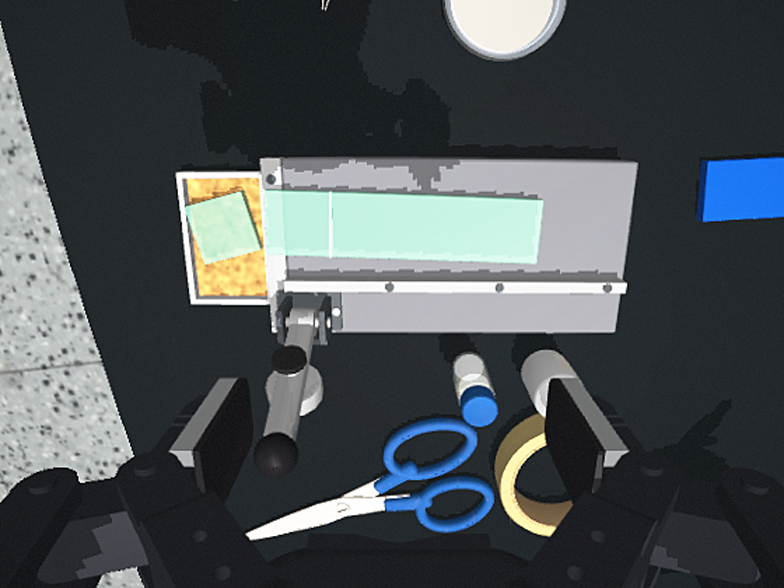

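The wrist view shows the board from (262,158) to (637,331). The strip runs from (265,190) to (541,262), with its score line at u=330. The fence is at row 287, the knob at (276,451) and the bracket at (308,315).

```bash
cat > m.py <<'E'
from h import *
import pickle,sys
def edge(g,p0,p1,n=25,half=6,sign=None):
    """points of steepest change across segment p0-p1 (px)"""
    p0,p1=np.float64(p0),np.float64(p1);d=(p1-p0)/np.linalg.norm(p1-p0);nn=np.array([-d[1],d[0]]);out=[]
    s=np.arange(-half,half+.01,.25)
    for t in np.linspace(0,1,n):
        q=p0+t*(p1-p0)+s[:,None]*nn
        v=cv2.remap(g,q[:,0].astype(np.float32),q[:,1].astype(np.float32),cv2.INTER_LINEAR).ravel()
        gr=np.gradient(cv2.GaussianBlur(v[:,None],(1,5),0).ravel())
        gr=np.abs(gr) if sign is None else gr*sign
        i=gr.argmax();out.append(q[i])
    return np.array(out)
def line(w):
    w=w[:,:2]*1000;k=np.ones(len(w),bool)
    for _ in range(4):
        c=np.median(w[k],0) if 0 else w[k].mean(0);u,s,vt=np.linalg.svd(w[k]-c);r=abs((w-c)@vt[1]);k=r<max(.6,1.5*np.median(r))
    return c,vt[0],k.sum(),np.sqrt(np.mean(r[k]**2))
def seg(c,o,g,name,a,b,z,s=1/1.4,**kw):
    P=plane(c,edge(g,np.array(a)*s,np.array(b)*s,**kw),z,o);ce,d,n,r=line(P)
    if d[np.abs(d).argmax()]<0:d=-d
    print(name,ce.round(1),'dir',d.round(4),'ang%.4f'%np.arctan2(d[1],d[0]),n,'rms%.2f'%r);return ce,d
if __name__=='__main__':
    o,c=pickle.load(open('w1.pkl','rb'))
    lab=cv2.cvtColor(c['color'],cv2.COLOR_RGB2LAB)
    L=lab[...,0].astype(np.float32);A=lab[...,1].astype(np.float32)
    S=lambda *a,**k:seg(c,o,*a,**k)
    b1=S(L,'-x side',(470,160),(628,162),.024)
    b1b=S(L,'-x side all',(285,158),(628,162),.024)
    b2=S(L,'+y end',(636,175),(628,270),.024)
    b3=S(L,'+x side',(360,333),(610,331),.024)
    b5=S(L,'-y end low',(262,165),(264,185),.024)
    b6=S(L,'-y end tray',(267,270),(268,298),.024)
    f1=S(L,'fence far top',(350,293),(600,293),.036,half=3)
    f2=S(L,'fence face top',(350,281.5),(600,281.5),.036,half=3)
    s1=S(A,'strip -x side',(300,191),(530,199),.032)
    s2=S(A,'strip +x side',(300,259),(520,263),.032)
    s3=S(A,'strip +y end',(542,205),(538,255),.032)
    s4=S(L,'score',(331,200),(331,250),.032,half=5)
E
python3 m.py
```

```text
-x side [482.1 -37.8] dir [0.1212 0.9926] ang1.4493 22 rms0.06
-x side all [477.1 -74.6] dir [0.1373 0.9905] ang1.4331 19 rms0.33
+y end [526.2  14.8] dir [ 0.9916 -0.129 ] ang-0.1294 25 rms0.20
+x side [585.5 -77.4] dir [0.1333 0.9911] ang1.4371 25 rms0.11
-y end low [ 469.3 -198.8] dir [ 0.9971 -0.0765] ang-0.0765 17 rms0.25
-y end tray [ 534.1 -209.1] dir [ 0.988  -0.1545] ang-0.1551 17 rms0.23
fence far top [554.  -81.3] dir [0.1344 0.9909] ang1.4360 23 rms0.24
fence face top [547.  -82.3] dir [0.1352 0.9908] ang1.4352 25 rms0.19
strip -x side [ 491.8 -111.4] dir [0.164  0.9865] ang1.4061 25 rms0.21
strip +x side [ 529.8 -118.9] dir [0.1648 0.9863] ang1.4052 25 rms0.17
strip +y end [522.1 -41.6] dir [ 0.9867 -0.1627] ang-0.1634 25 rms0.19
score [ 505.9 -163.9] dir [ 0.9859 -0.1675] ang-0.1683 19 rms0.00
```

```bash
echo "0.5248 -0.0959 -0.1348" > board.txt
python3 - <<'E'
from h import *
import pickle
o,c=pickle.load(open('w1.pkl','rb'))
P=cloud(c,o)
print('deck z',np.median(P[128:150,400:435,2]),'strip',np.median(P[150:175,260:370,2]),'fence',np.median(P[204:207,300:420,2]))
T=np.eye(4);c2={k:v for k,v in c.items()};c2['extrinsics']=c['hand_eye'];Q=cloud(c2)*1000
for (u0,u1) in [(110,185),(385,450)]:
    q=Q[255:400,u0:u1].reshape(-1,3);q=q[(c['depth'][255:400,u0:u1].ravel()>0)&(abs(q[:,2])<40)]
    if len(q):print('finger zmax',np.percentile(q[:,2],[50,95,99,99.8]).round(1));t=q[q[:,2]>np.percentile(q[:,2],97)];print(t.min(0).round(1),t.max(0).round(1))
P2=w2b(P.reshape(-1,3)).reshape(P.shape[:2]+(2,))
for n,(u,v) in dict(knob=(197,320),knob2=(197,316),strip=(300,165)).items():print(n,P2[v,u].round(1),P[v,u,2].round(4))
go(-52,-27,100);go(-52,-27,60)
E
```

```text
deck z 0.024664148284175347 strip 0.032641013668407604 fence 0.03671847661450722
finger zmax [-19.    0.5   3.8   4.7]
[ -8.9 -45.7   2. ] [ 11.3 -41.1   6.3]
finger zmax [-18.2   0.6   3.8   4.9]
[-9.  43.4  2. ] [11.3 48.4  5.9]
knob [ 67.1 -82.5] 0.1346
knob2 [ 65.1 -82.7] 0.1333
strip [ -9.  -16.7] 0.0323
go (-52, -27, 100) shift [ 62.8   3.8 100.3] rot [0.     0.0001 0.0055] t 2.7
go (-52, -27, 60) shift [ 62.8   3.8 140.3] rot [0.     0.0001 0.0055] t 2.7
```

Emit:
{"op": "play_rows", "data": {"xyz": [[20,1,12],[45,3,35],[63,4,60],[63,4,90],[63,4,120],[63,4,140],[63,4,154],[63,4,163],[63,4,167],[63,4,167]], "rot": [[0,0,0.0055],[0,0,0.0055],[0,0,0.0055],[0,0,0.0055],[0,0,0.0055],[0,0,0.0055],[0,0,0.0055],[0,0,0.0055],[0,0,0.0055],[0,0,0.0055]], "grip": [1,1,1,1,1,1,1,1,1,1]}}

```text
time_s: 3.95
eef_pos: [0.4698, -0.1159, 0.0334]
eef_rot: [0.0, 0.068, 0.998, -0.0]
wrist_force: [-0.9, 0.9, 1.0]
opening: 0.999
grasp_force: 0.0
```

```bash
python3 -c "
from h import *
where();go(-30,-27,33)"
```

```text
tcp board [-51.86 -27.24] z 33.38 yawerr -0.0004700442758956702 tilt [ 0.0004 -0.0002] F [-0.91  0.88  1.03] op 0.9987672053416776 t 3.95
go (-30, -27, 33) shift [-21.9   0.3   0.4] rot [-0.0002  0.0004 -0.0005] t 3.95
```

Emit:
{"op": "play_rows", "data": {"xyz": [[-2,0,0],[-4,0,0],[-6,0,0],[-8,0,0],[-10,0,0],[-12,0,0],[-14,0,0],[-16,0,0],[-18,0,0],[-20,0,0]], "rot": [[0,0,0],[0,0,0],[0,0,0],[0,0,0],[0,0,0],[0,0,0],[0,0,0],[0,0,0],[0,0,0],[0,0,0]], "grip": [1,1,1,1,1,1,1,1,1,1]}}

```text
time_s: 5.2
eef_pos: [0.4895, -0.1185, 0.0331]
eef_rot: [-0.0, 0.068, 0.998, 0.0]
wrist_force: [-0.8, 0.4, 0.2]
opening: 1.002
grasp_force: 0.4
```

```bash
cat > w.py <<'E'
from m import *
where();o=readout.get_obs();c=vision.camera('wrist');n=sys.argv[1];save(c,n+'.png',None,1.4);pickle.dump((o,c),open(n+'.pkl','wb'))
E
python3 w.py w2
```

```text
tcp board [-31.99 -27.1 ] z 33.08 yawerr -0.00048320309269525574 tilt [-0.      0.0001] F [-0.82  0.37  0.15] op 1.002235699229854 t 5.2
```

View pics/w2.png

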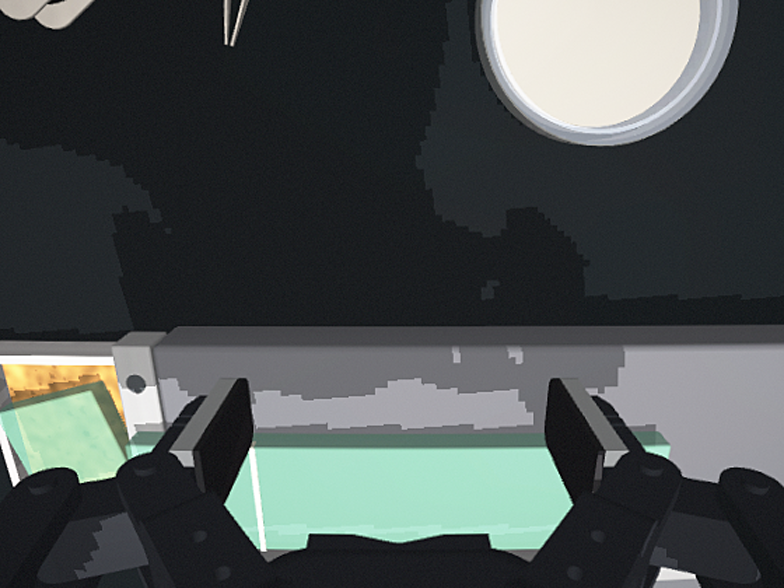

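The pads rest on the strip's -x side, which lies parallel to the board at row 445. I'll now close the remaining gap to the fence gently.

Emit:
{"op": "play_rows", "data": {"xyz": [[-0.4,0,0],[-0.8,0,0],[-1.2,0,0],[-1.6,0,0],[-2.0,0,0],[-2.4,0,0],[-2.7,0,0],[-3.0,0,0],[-3.3,0,0],[-3.5,0,0]], "rot": [[0,0,0],[0,0,0],[0,0,0],[0,0,0],[0,0,0],[0,0,0],[0,0,0],[0,0,0],[0,0,0],[0,0,0]], "grip": [1,1,1,1,1,1,1,1,1,1]}}

```text
time_s: 6.5
eef_pos: [0.4928, -0.119, 0.0331]
eef_rot: [0.0, 0.068, 0.998, -0.0]
wrist_force: [-1.2, 1.9, 0.2]
opening: 1.003
grasp_force: 0.6
```

```bash
python3 w.py w3; python3 - <<'E'
from m import *
o,c=pickle.load(open('w3.pkl','rb'));g=cv2.cvtColor(c['color'],cv2.COLOR_RGB2LAB)[...,0].astype(np.float32)
for n in ['w2','w3']:
    o,c=pickle.load(open(n+'.pkl','rb'));L=cv2.cvtColor(c['color'],cv2.COLOR_RGB2LAB)[...,0].astype(np.float32)
    col=[L[300:330,u].astype(int).tolist() for u in (250,330)];print(col)
E
```

```text
tcp board [-28.57 -27.16] z 33.14 yawerr -0.0004966371998361974 tilt [ 0. -0.] F [-1.18  1.86  0.24] op 1.002890337459122 t 6.5
[[175, 174, 175, 177, 172, 116, 118, 121, 120, 121, 113, 114, 116, 116, 117, 117, 117, 118, 111, 128, 178, 213, 221, 220, 219, 219, 220, 219, 219, 220], [176, 177, 171, 113, 120, 122, 121, 122, 120, 119, 115, 115, 116, 117, 115, 116, 116, 118, 112, 133, 178, 216, 222, 221, 219, 221, 221, 221, 221, 219]]
[[175, 180, 179, 116, 119, 120, 122, 124, 122, 123, 114, 115, 117, 114, 115, 116, 119, 119, 114, 136, 182, 217, 221, 221, 220, 220, 221, 221, 220, 221], [177, 174, 177, 178, 170, 113, 121, 120, 122, 121, 116, 117, 116, 117, 119, 115, 118, 118, 111, 138, 182, 217, 224, 221, 221, 220, 221, 222, 221, 219]]
```

Emit:
{"op": "play_rows", "data": {"xyz": [[-0.2,0,0],[-0.4,0,0],[-0.6,0,0],[-0.8,0,0],[-1.0,0,0],[-1.2,0,0],[-1.4,0,0],[-1.6,0,0],[-1.8,0,0],[-2.0,0,0]], "rot": [[0,0,0],[0,0,0],[0,0,0],[0,0,0],[0,0,0],[0,0,0],[0,0,0],[0,0,0],[0,0,0],[0,0,0]], "grip": [1,1,1,1,1,1,1,1,1,1]}}

```text
time_s: 7.8
eef_pos: [0.4936, -0.119, 0.033]
eef_rot: [-0.001, 0.067, 0.998, 0.0]
wrist_force: [-8.0, -0.0, 5.4]
opening: 1.002
grasp_force: 4.1
```

```bash
python3 -c "
from h import *
where()"
```

```text
tcp board [-27.81 -27.13] z 32.97 yawerr -0.0001777432804388468 tilt [-0.0027  0.0005] F [-7.99 -0.04  5.4 ] op 1.001721505566292 t 7.8
```

Emit:
{"op": "play_rows", "data": {"xyz": [[3,0,0],[10,0,0],[12,0,-15],[12,2,-45],[5,10,-75],[-10,20,-100],[-25,27,-117],[-40,27,-117],[-48,27,-117],[-48,27,-117]], "rot": [[0,0,0],[0,0,0],[0,0,0],[0,0,0],[0,0,0],[0,0,0],[0,0,0],[0,0,0],[0,0,0],[0,0,0]], "grip": [1,1,1,0.8,0.5,0.2,0,0,0,0]}}

```text
time_s: 9.05
eef_pos: [0.5461, -0.099, 0.1504]
eef_rot: [0.0, 0.068, 0.998, -0.0]
wrist_force: [0.2, 0.1, -0.1]
opening: 0.001
grasp_force: 0.0
```

```bash
python3 w.py w4; python3 - <<'E'
from h import *
go(1,82,46)
E
```

```text
tcp board [21.49 -0.23] z 150.37 yawerr -0.000491139992232964 tilt [ 0.0001 -0.    ] F [ 0.15  0.05 -0.13] op 0.0008449891816724222 t 9.05
go (1, 82, 46) shift [ 19.9  82.1 104. ] rot [ 0.0002 -0.0008 -0.0005] t 9.1
```

View pics/w4.png

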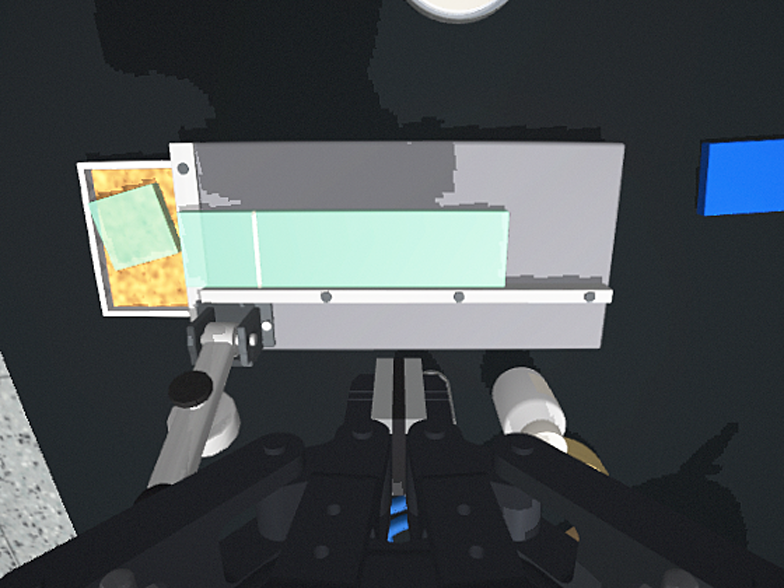

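The strip now lies along the fence: its sides are at rows 210 and 288, its +y end at u=507 and its score at u=257. The steel edge corner is near (171,143).

```bash
cat > m4.py <<'E'
from m import *
o,c=pickle.load(open('w4.pkl','rb'))
lab=cv2.cvtColor(c['color'],cv2.COLOR_RGB2LAB);L=lab[...,0].astype(np.float32);A=lab[...,1].astype(np.float32)
def S(n,g,a,b,z,**k):
    ce,d=seg(c,o,g,n,a,b,z,**k);print('   board',w2b(ce/1000)[0].round(2),'skew %.4f'%((np.arctan2(d[1],d[0])-board()[1]+.3)%(np.pi/2)-.3))
S('-x side',L,(200,142),(610,143),.024)
S('+y end',L,(623,160),(611,270),.024)
S('-y end',L,(171,147),(178,205),.024)
S('fence far',L,(290,302),(580,302),.036,half=3)
S('strip -x',A,(270,211),(495,211),.032)
S('strip +x',A,(270,286),(495,287),.032)
S('strip +y',A,(508,218),(506,280),.032)
S('strip -y',A,(180,218),(187,280),.032)
S('score L',L,(254.5,218),(258.5,280),.032,half=2.5,sign=1);S('score R',L,(254.5,218),(258.5,280),.032,half=2.5,sign=-1)
c2=dict(c);c2['extrinsics']=c['hand_eye'];Q=cloud(c2)*1000
q=Q[250:300,255:315].reshape(-1,3);q=q[(abs(q[:,1])<30)&(abs(q[:,0])<20)];t=q[q[:,2]>14];print(len(t),t.min(0).round(1),t.max(0).round(1))
E
python3 m4.py
```

```text
-x side [475.8 -85. ] dir [0.135  0.9909] ang1.4354 25 rms0.11
   board [-50.05   4.25] skew -0.0006
+y end [525.2  14.9] dir [ 0.9912 -0.1326] ang-0.1330 25 rms0.18
   board [-14.51 109.83] skew 0.0018
-y end [ 477.2 -200. ] dir [ 0.9915 -0.13  ] ang-0.1304 19 rms0.20
   board [ -33.15 -109.56] skew 0.0044
fence far [554.1 -80.5] dir [0.1332 0.9911] ang1.4372 25 rms0.21
   board [26.98 19.21] skew 0.0012
strip -x [ 505.4 -102.1] dir [0.1335 0.9911] ang1.4369 24 rms0.22
   board [-18.39  -8.78] skew 0.0009
strip +x [ 543.7 -105.4] dir [0.1362 0.9907] ang1.4342 25 rms0.05
   board [20.03 -6.91] skew -0.0018
strip +y [533.  -42.6] dir [ 0.9901 -0.1404] ang-0.1409 25 rms0.18
   board [ 1.   53.94] skew -0.0061
strip -y [ 514.2 -201.6] dir [ 0.9903 -0.1387] ang-0.1392 19 rms0.22
   board [   3.71 -106.16] skew -0.0044
score L [ 516.5 -162.8] dir [ 0.9911 -0.1334] ang-0.1338 25 rms0.16
   board [  0.79 -67.45] skew 0.0010
score R [ 516.4 -165. ] dir [ 0.9892 -0.1465] ang-0.1471 25 rms0.10
   board [  0.92 -69.63] skew -0.0123
34 [11.1 -5.  14. ] [12.2  7.6 16.4]
```

Emit:
{"op": "play_rows", "data": {"xyz": [[4,15,0],[10,40,5],[16,62,15],[20,77,35],[20,82,60],[20,82,80],[20,82,93],[20,82,101],[20,82,104],[20,82,104]], "rot": [[0,0,0],[0,0,0],[0,0,0],[0,0,0],[0,0,0],[0,0,0],[0,0,0],[0,0,0],[0,0,0],[0,0,0]], "grip": [0,0,0,0,0,0,0,0,0,0]}}

```text
time_s: 10.35
eef_pos: [0.5375, -0.0151, 0.0464]
eef_rot: [0.0, 0.068, 0.998, -0.0]
wrist_force: [0.2, 0.3, -0.1]
opening: -0.003
grasp_force: 0.0
```

```bash
python3 -c "
from h import *
where();go(1,60,46)"
```

```text
tcp board [ 1.7  81.76] z 46.44 yawerr -0.0006819000383989915 tilt [ 0.0005 -0.0001] F [ 0.21  0.3  -0.07] op -0.0026129597669339102 t 10.35
go (1, 60, 46) shift [  0.7 -21.8   0.4] rot [-0.      0.0005 -0.0007] t 10.35
```

Emit:
{"op": "play_rows", "data": {"xyz": [[0.7,-6,0.4],[0.7,-12,0.4],[0.7,-17,0.4],[0.7,-22,0.4],[0.7,-27,0.4],[0.7,-32,0.4],[0.7,-37,0.4],[0.7,-42,0.4],[0.7,-47,0.4],[0.7,-51,0.4]], "rot": [[0,0,0],[0,0,0],[0,0,0],[0,0,0],[0,0,0],[0,0,0],[0,0,0],[0,0,0],[0,0,0],[0,0,0]], "grip": [0,0,0,0,0,0,0,0,0,0]}}

```text
time_s: 11.6
eef_pos: [0.5297, -0.0657, 0.0458]
eef_rot: [0.0, 0.068, 0.998, 0.0]
wrist_force: [0.2, 3.0, 2.0]
opening: 0.001
grasp_force: 1.2
```

```bash
python3 w.py w5
```

```text
tcp board [ 0.78 30.55] z 45.81 yawerr -0.0006063375805346327 tilt [0.0001 0.0001] F [0.17 3.02 1.98] op 0.0009373565628900125 t 11.6
```

View pics/w5.png

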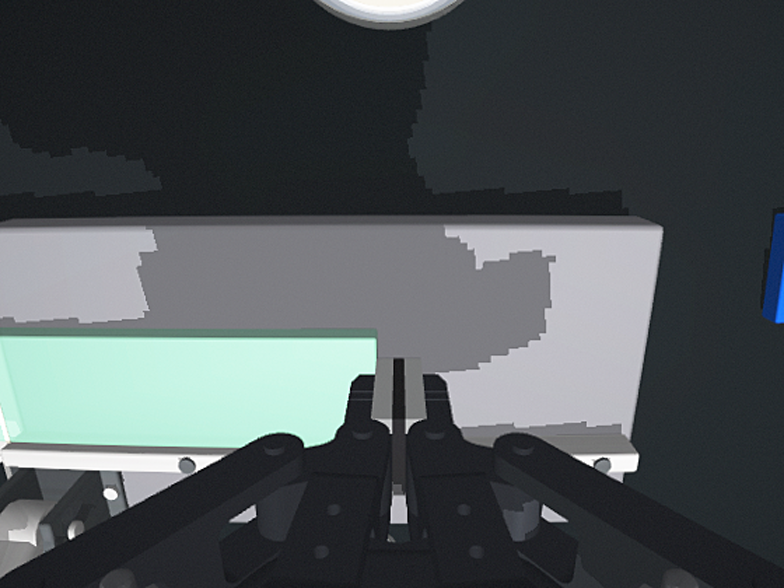

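The strip's +y end is at u=377, touching the tips, and it is still along the fence. I'll measure the remaining distance.

```bash
cat > m5.py <<'E'
from m import *
o,c=pickle.load(open(sys.argv[1]+'.pkl','rb'))
lab=cv2.cvtColor(c['color'],cv2.COLOR_RGB2LAB);L=lab[...,0].astype(np.float32);A=lab[...,1].astype(np.float32)
def S(n,g,a,b,z,**k):
    ce,d=seg(c,o,g,n,a,b,z,**k);print('   board',w2b(ce/1000)[0].round(2),'skew %.4f'%((np.arctan2(d[1],d[0])-board()[1]+.3)%(np.pi/2)-.3))
S('strip -x',A,(30,336),(360,337),.032)
S('strip +x',A,(60,445),(250,446),.032)
S('strip +y',A,(377,340),(377,357),.032,n=12,half=4)
S('+y end',L,(662,240),(636,420),.024)
E
python3 m5.py w5
```

```text
strip -x [ 503.1 -122. ] dir [0.1331 0.9911] ang1.4373 22 rms0.09
   board [-17.97 -28.74] skew 0.0013
strip +x [ 538.3 -146.3] dir [0.1363 0.9907] ang1.4341 24 rms0.11
   board [ 20.19 -48.16] skew -0.0019Traceback (most recent call last):
  File "m5.py", line 8, in <module>
    S('strip +y',A,(377,340),(377,357),.032,n=12,half=4)
    ~^^^^^^^^^^^^^^^^^^^^^^^^^^^^^^^^^^^^^^^^^^^^^^^^^^^
TypeError: S() got multiple values for argument 'n'
```

```bash
sed -i 's/,n=12,half=4/,half=4/' m5.py; python3 m5.py w5 | tail -4
```

```text
strip +y [514.  -69.1] dir [ 0.9889 -0.1488] ang-0.1493 25 rms0.00
   board [-14.28  25.07] skew -0.0145
+y end [523.7  15.1] dir [ 0.9911 -0.133 ] ang-0.1334 25 rms0.10
   board [-15.96 109.84] skew 0.0014
```

Emit:
{"op": "play_rows", "data": {"xyz": [[0,-2,0],[0,-4,0],[0,-6,0],[0,-8,0],[0,-9.5,0],[0,-10.5,0],[0,-11.3,0],[0,-11.8,0],[0,-12.0,0],[0,-12.0,0]], "rot": [[0,0,0],[0,0,0],[0,0,0],[0,0,0],[0,0,0],[0,0,0],[0,0,0],[0,0,0],[0,0,0],[0,0,0]], "grip": [0,0,0,0,0,0,0,0,0,0]}}

```text
time_s: 12.9
eef_pos: [0.528, -0.0774, 0.0457]
eef_rot: [-0.0, 0.068, 0.998, -0.0]
wrist_force: [-1.1, 1.1, 0.5]
opening: 0.002
grasp_force: 0.5
```

```bash
python3 w.py w6; python3 m5.py w6
```

```text
tcp board [ 0.68 18.8 ] z 45.72 yawerr -0.0004525401956757269 tilt [-0.0001 -0.0001] F [-1.08  1.06  0.52] op 0.002071749858887195 t 12.9
strip -x [ 500.8 -138.5] dir [0.1344 0.9909] ang1.4359 17 rms0.08
   board [-18.07 -45.4 ] skew -0.0000
strip +x [ 536.6 -157.9] dir [0.1344 0.9909] ang1.4360 24 rms0.13
   board [ 20.05 -59.87] skew -0.0000
strip +y [512.3 -80.8] dir [ 0.9889 -0.1486] ang-0.1492 25 rms0.00
   board [-14.42  13.32] skew -0.0144
+y end [522.    3.1] dir [ 0.9943 -0.107 ] ang-0.1073 18 rms0.91
   board [-16.06  97.76] skew 0.0275
```

Emit:
{"op": "play_rows", "data": {"xyz": [[0,3,0],[0,8,0],[0,8,-15],[2,5,-45],[8,-15,-70],[13,-40,-75],[16,-60,-75],[16,-74,-75],[16,-79,-75],[16,-79,-75]], "rot": [[0,0,0],[0,0,0],[0,0,0],[0,0,0],[0,0,0],[0,0,0],[0,0,0],[0,0,0],[0,0,0],[0,0,0]], "grip": [0,0,0,0,0,0,0,0,0,0]}}

```text
time_s: 14.2
eef_pos: [0.5016, -0.1534, 0.1208]
eef_rot: [-0.0, 0.068, 0.998, 0.0]
wrist_force: [-0.7, 0.2, 0.1]
opening: 0.001
grasp_force: 0.0
```

```bash
python3 w.py w7
```

```text
tcp board [-15.26 -60.11] z 120.77 yawerr -0.0008081222046074366 tilt [-0.      0.0002] F [-0.66  0.16  0.07] op 0.000552854756349519 t 14.2
```

View pics/w7.png

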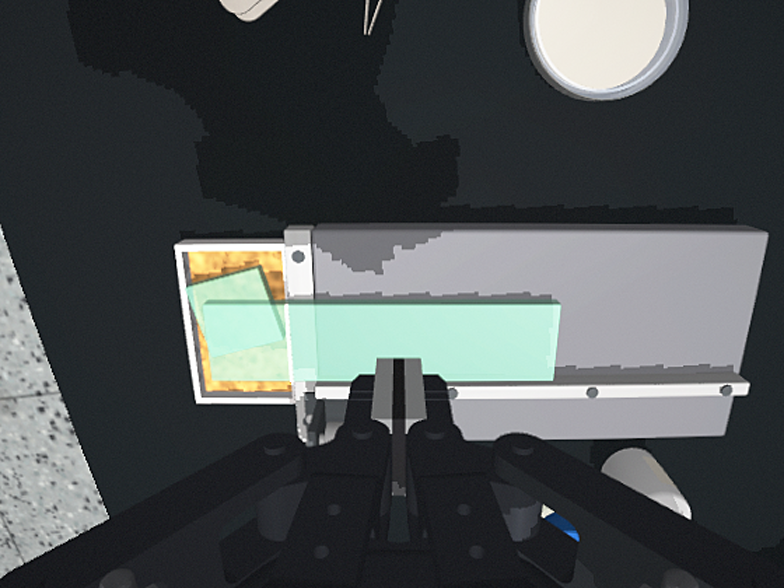

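The score is at u≈289, nearly over the steel edge (u≈285). The strip ends are at u=204 and 557.

```bash
cat > m7.py <<'E'
from m import *
o,c=pickle.load(open('w7.pkl','rb'))
lab=cv2.cvtColor(c['color'],cv2.COLOR_RGB2LAB);L=lab[...,0].astype(np.float32);A=lab[...,1].astype(np.float32)
def S(n,g,a,b,z,**k):
    ce,d=seg(c,o,g,n,a,b,z,**k);print('   board',w2b(ce/1000)[0].round(2),'skew %.4f'%((np.arctan2(d[1],d[0])-board()[1]+.3)%(np.pi/2)-.3))
S('-x side',L,(470,227),(750,233),.024)
S('+y end',L,(767,245),(743,370),.024)
S('-y end',L,(284.5,229),(285.5,295),.024,half=4)
S('strip -x',A,(300,302),(545,302),.032)
S('strip -y',A,(205,308),(208,350),.032)
S('strip +y',A,(559,306),(553,375),.032)
S('score L',L,(289.5,308),(294,375),.032,half=4,sign=1);S('score R',L,(289.5,308),(294,375),.032,half=4,sign=-1)
print(cv2.cvtColor(c['color'],cv2.COLOR_RGB2GRAY)[[224,230,240,250],196:220])
go(1,27,46);go(1,27,125)
E
python3 m7.py
```

```text
-x side [481.2 -46.6] dir [0.135  0.9908] ang1.4354 16 rms0.12
   board [-49.79  42.95] skew -0.0006
+y end [527.1  14.7] dir [ 0.9909 -0.1346] ang-0.1350 25 rms0.16
   board [-12.58 109.89] skew -0.0002
-y end [ 475.3 -200.8] dir [ 0.9776 -0.2105] ang-0.2121 17 rms0.32
   board [ -34.95 -110.58] skew -0.0773
strip -x [ 501.2 -128.6] dir [0.1625 0.9867] ang1.4076 15 rms0.33
   board [-19.01 -35.56] skew -0.0284
strip -y [ 500.8 -241.2] dir [ 0.9981 -0.0624] ang-0.0624 15 rms0.28
   board [  -4.25 -147.25] skew 0.0724
strip +y [526.6 -82.7] dir [ 0.9906 -0.137 ] ang-0.1375 25 rms0.17
   board [ 0.04 13.37] skew -0.0027
score L [ 510.5 -203. ] dir [ 0.9906 -0.1366] ang-0.1371 25 rms0.17
   board [   0.26 -108.04] skew -0.0023
score R [ 510.4 -204.5] dir [ 0.9902 -0.1396] ang-0.1400 25 rms0.06
   board [   0.37 -109.54] skew -0.0052
[[197 188 187 215 230 230 225 246 255 255 218 223 227 227 227 226 228 227
  228 227 228 228 227 227]
 [236 232 197 189 187 206 220 219 255 255 253 227 224 227 227 227 227 226
  227 228 228 228 228 228]
 [231 232 231 232 233 219 190 202 247 255 255 241 225 225 225 227 226 226
  226 226 228 227 229 227]
 [232 234 233 235 234 235 236 236 232 249 255 255 236 224 225 226 224 225
  225 226 228 227 225 227]]
go (1, 27, 46) shift [-16.3  86.8  74.7] rot [ 0.0003 -0.0003 -0.0004] t 14.25
go (1, 27, 125) shift [-16.3  86.8  -4.3] rot [ 0.0003 -0.0003 -0.0004] t 14.25
```

Emit:
{"op": "play_rows", "data": {"xyz": [[-3,15,0],[-9,45,0],[-14,70,0],[-16.3,83,5],[-16.3,87,25],[-16.3,87,48],[-16.3,87,63],[-16.3,87,71],[-16.3,87,74.7],[-16.3,87,74.7]], "rot": [[0,0,0],[0,0,0],[0,0,0],[0,0,0],[0,0,0],[0,0,0],[0,0,0],[0,0,0],[0,0,0],[0,0,0]], "grip": [0,0,0,0,0,0,0,0,0,0]}}

```text
time_s: 15.5
eef_pos: [0.5297, -0.0696, 0.0463]
eef_rot: [0.0, 0.068, 0.998, -0.0]
wrist_force: [0.2, 0.1, 0.1]
opening: 0.002
grasp_force: 0.0
```

```bash
python3 -c "
from h import *
where();go(1,17.65,46)"
```

```text
tcp board [ 1.28 26.71] z 46.29 yawerr -0.0006489357971585508 tilt [ 0.0004 -0.0002] F [0.22 0.13 0.08] op 0.001616391108769612 t 15.5
go (1, 17.65, 46) shift [ 0.3 -9.1  0.3] rot [-0.0001  0.0004 -0.0006] t 15.5
```

Emit:
{"op": "play_rows", "data": {"xyz": [[0.3,-2,0.3],[0.3,-4,0.3],[0.3,-6,0.3],[0.3,-7,0.3],[0.3,-7.8,0.3],[0.3,-8.4,0.3],[0.3,-8.9,0.3],[0.3,-9.3,0.3],[0.3,-9.3,0.3],[0.3,-9.3,0.3]], "rot": [[0,0,0],[0,0,0],[0,0,0],[0,0,0],[0,0,0],[0,0,0],[0,0,0],[0,0,0],[0,0,0],[0,0,0]], "grip": [0,0,0,0,0,0,0,0,0,0]}}

```text
time_s: 16.75
eef_pos: [0.5279, -0.0786, 0.0458]
eef_rot: [0.0, 0.068, 0.998, 0.0]
wrist_force: [0.8, 0.7, 0.8]
opening: -0.007
grasp_force: 0.8
```

```bash
python3 w.py w8; python3 m5.py w8 | head -6
```

```text
tcp board [ 0.73 17.59] z 45.79 yawerr -0.000454656648145646 tilt [0. 0.] F [0.77 0.74 0.82] op -0.007304211726106901 t 16.75
strip -x [ 501.6 -133. ] dir [0.1344 0.9909] ang1.4360 21 rms0.08
   board [-18.04 -39.92] skew -0.0000
strip +x [ 536.5 -159.2] dir [0.1363 0.9907] ang1.4340 24 rms0.11
   board [ 20.14 -61.12] skew -0.0020
strip +y [512.2 -82. ] dir [ 0.9889 -0.1486] ang-0.1492 25 rms0.00
   board [-14.34  12.1 ] skew -0.0144
```

Emit:
{"op": "play_rows", "data": {"xyz": [[0,3,0],[0,8,0],[0,8,-15],[0,8,-45],[0,5,-85],[-10,-10,-125],[-30,-30,-150],[-50,-50,-154],[-59,-57.6,-154],[-59,-57.6,-154]], "rot": [[0,0,0],[0,0,0],[0,0,0],[0,0,0],[0,0,0],[0,0,0],[0,0,0],[0,0,0],[0,0,0],[0,0,0]], "grip": [0,0,0,0,0,0,0,0,0,0]}}

```text
time_s: 18.05
eef_pos: [0.5783, -0.1436, 0.1994]
eef_rot: [-0.0, 0.068, 0.998, 0.0]
wrist_force: [-0.8, -0.1, -0.4]
opening: -0.004
grasp_force: 0.0
```

```bash
python3 w.py w9; python3 -c "
from h import *
go(105,-85,190);go(105,-85,137)"
```

```text
tcp board [ 59.39 -40.13] z 199.44 yawerr -0.0010214781563958608 tilt [-0.0009  0.0005] F [-0.82 -0.12 -0.42] op -0.003990667267119496 t 18.05
go (105, -85, 190) shift [-46.2 -45.4   8.9] rot [ 0.0008 -0.0018 -0.0006] t 18.1
go (105, -85, 137) shift [-46.3 -45.5  61.9] rot [ 0.0008 -0.0018 -0.0006] t 18.1
```

View pics/w9.png

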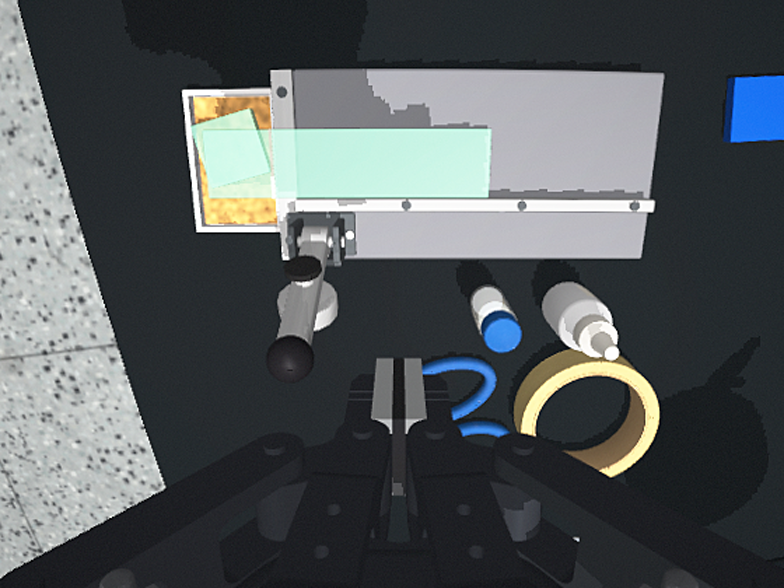

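The score lies over the edge (u≈272) and the strip is flush with the fence. The knob is at (290,358).

```bash
python3 -c "
from m import *
o,c=pickle.load(open('w9.pkl','rb'))
print('knob',w2b(plane(c,[(290/1.4,358/1.4)],.129,o)))
lab=cv2.cvtColor(c['color'],cv2.COLOR_RGB2LAB);L=lab[...,0].astype(np.float32);A=lab[...,1].astype(np.float32)
for n,g,a,b,z in [('+y',A,(490,135),(488,188),.032),('-y',A,(203,135),(206,180),.032),('brd+y',L,(662,85),(652,185),.024)]:
    ce,d=seg(c,o,g,n,a,b,z);print(w2b(ce/1000))
"
```

```text
knob [[ 74.16945179 -84.37248935]]
+y [526.6 -83.5] dir [ 0.9918 -0.1278] ang-0.1281 25 rms0.17
[[ 0.07847628 12.51923292]]
-y [ 502.2 -244. ] dir [0.9985 0.0551] ang0.0552 20 rms0.46
[[  -2.50506738 -149.79193939]]
brd+y [524.4  15.1] dir [ 0.9908 -0.1355] ang-0.1359 25 rms0.21
[[-15.28902777 109.95695133]]
```

Emit:
{"op": "play_rows", "data": {"xyz": [[-12,-6,0],[-30,-18,0],[-44,-32,0],[-46,-42,5],[-46,-45,18],[-46,-45,35],[-46,-45,48],[-46,-45,57],[-46,-45,62],[-46,-45,62]], "rot": [[0,0,0],[0,0,0],[0,0,0],[0,0,0],[0,0,0],[0,0,0],[0,0,0],[0,0,0],[0,0,0],[0,0,0]], "grip": [0,0,0,0,0,0,0,0,0,0]}}

```text
time_s: 19.35
eef_pos: [0.618, -0.1943, 0.1375]
eef_rot: [-0.0, 0.068, 0.998, 0.0]
wrist_force: [-0.3, 0.2, 0.5]
opening: -0.0
grasp_force: 0.0
```

```bash
python3 -c "
from h import *
where();go(30,-85,137)"
```

```text
tcp board [105.59 -85.  ] z 137.51 yawerr -0.0003486568511723853 tilt [-0.0003  0.0001] F [-0.28  0.15  0.46] op -0.00024052059208790535 t 19.35
go (30, -85, 137) shift [75.6 -0.   0.5] rot [ 0.0001 -0.0003 -0.0003] t 19.35
```

Emit:
{"op": "play_rows", "data": {"xyz": [[5,0,0],[9,0,0],[13,0,0],[17,0,0],[21,0,0],[25,0,0],[29,0,0],[33,0,0],[37,0,0],[41,0,0]], "rot": [[0,0,0],[0,0,0],[0,0,0],[0,0,0],[0,0,0],[0,0,0],[0,0,0],[0,0,0],[0,0,0],[0,0,0]], "grip": [0,0,0,0,0,0,0,0,0,0]}}

```text
time_s: 20.6
eef_pos: [0.577, -0.1888, 0.1376]
eef_rot: [-0.0, 0.068, 0.998, 0.0]
wrist_force: [0.4, -0.1, -0.2]
opening: 0.0
grasp_force: 0.5
```

```bash
python3 -c "
from h import *
where()"
```

```text
tcp board [ 64.24 -85.08] z 137.62 yawerr -0.0005104178301993945 tilt [-0.0004  0.0001] F [ 0.36 -0.15 -0.25] op 8.216496334097529e-06 t 20.6
```

Emit:
{"op": "play_rows", "data": {"xyz": [[4,0,0],[8,0,0],[12,0,0],[16,0,0],[20,0,0],[24,0,0],[28,0,0],[32,0,0],[36,0,0],[40,0,0]], "rot": [[0,0,0],[0,0,0],[0,0,0],[0,0,0],[0,0,0],[0,0,0],[0,0,0],[0,0,0],[0,0,0],[0,0,0]], "grip": [0,0,0,0,0,0,0,0,0,0]}}

```text
time_s: 21.85
eef_pos: [0.5376, -0.1835, 0.1378]
eef_rot: [0.0, 0.068, 0.998, -0.0]
wrist_force: [1.0, 0.4, -0.1]
opening: 0.002
grasp_force: 0.3
```

```bash
python3 w.py w10
```

```text
tcp board [ 24.41 -85.08] z 137.78 yawerr -0.00044243419708392406 tilt [ 0.0001 -0.    ] F [ 1.03  0.38 -0.06] op 0.0020550436507251976 t 21.85
```

Emit:
{"op": "play_rows", "data": {"xyz": [[-2,0,-5],[-3,0,-20],[-3,0,-45],[-10,10,-62],[-25,30,-62],[-36,45,-62],[-36,45,-62],[-36,45,-62],[-36,45,-62],[-36,45,-62]], "rot": [[0,0,0],[0,0,0],[0,0,0],[0,0,0],[0,0,0],[0,0,0],[0,0,0],[0,0,0],[0,0,0],[0,0,0]], "grip": [0,0,0,0,0,0,0,0,0,0]}}

```text
time_s: 23.15
eef_pos: [0.5792, -0.1442, 0.1996]
eef_rot: [-0.0, 0.068, 0.998, 0.0]
wrist_force: [0.3, -0.2, -0.1]
opening: 0.002
grasp_force: 0.0
```

Emit:
{"op": "play_rows", "data": {"xyz": [[0,0,0],[0,0,0],[0,0,0],[0,0,0],[0,0,0],[0,0,0],[0,0,0],[0,0,0],[0,0,0],[0,0,0]], "rot": [[0,0,0],[0,0,0],[0,0,0],[0,0,0],[0,0,0],[0,0,0],[0,0,0],[0,0,0],[0,0,0],[0,0,0]], "grip": [0,0,0,0,0,0,0,0,0,0]}}

```text
time_s: 24.4
eef_pos: [0.5796, -0.1438, 0.1998]
eef_rot: [0.0, 0.068, 0.998, -0.0]
wrist_force: [0.6, 1.2, -0.4]
opening: 0.002
grasp_force: 0.0
```

```bash
python3 w.py w11
```

```text
tcp board [ 60.69 -40.1 ] z 199.78 yawerr -0.00047349091689610767 tilt [ 0. -0.] F [ 0.56  1.19 -0.37] op 0.002091186331815336 t 24.4
```

View pics/w11.png

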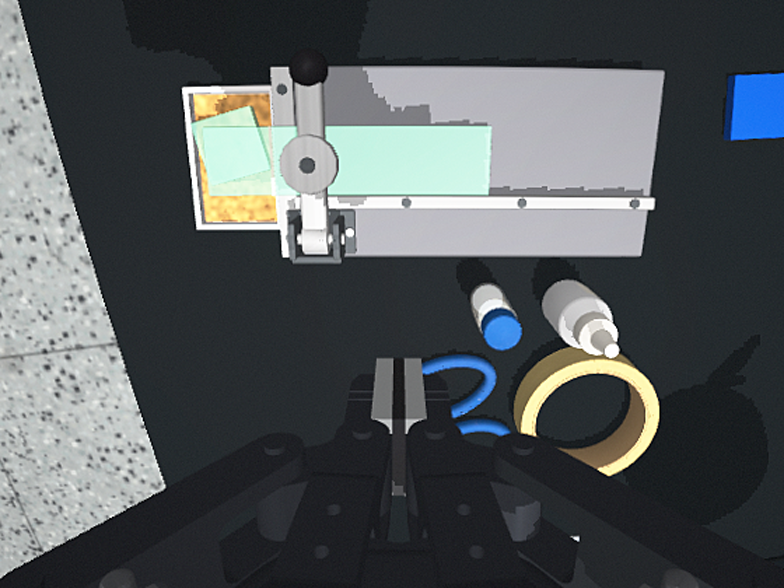

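The hold-down arm is down on the strip, with the knob at (308,68) and the weight at (308,163). I'll let it settle and check the final numbers.

Emit:
{"op": "play_rows", "data": {"xyz": [[0,0,0],[0,0,0],[0,0,0],[0,0,0],[0,0,0],[0,0,0],[0,0,0],[0,0,0],[0,0,0],[0,0,0]], "rot": [[0,0,0],[0,0,0],[0,0,0],[0,0,0],[0,0,0],[0,0,0],[0,0,0],[0,0,0],[0,0,0],[0,0,0]], "grip": [0,0,0,0,0,0,0,0,0,0]}}

```text
time_s: 25.7
eef_pos: [0.5795, -0.1438, 0.1997]
eef_rot: [-0.0, 0.068, 0.998, -0.0]
wrist_force: [0.4, 0.8, -0.2]
opening: 0.001
grasp_force: 0.0
```

```bash
python3 w.py w12; python3 -c "
from m import *
for nm in ['w11','w12']:
    o,c=pickle.load(open(nm+'.pkl','rb'));P=cloud(c,o)
    print('knob z',P[44:54,215:225,2].max(),'knob xy',w2b(P[49,220]),'arm z',np.median(P[75:90,217:225,2]))
    lab=cv2.cvtColor(c['color'],cv2.COLOR_RGB2LAB);L=lab[...,0].astype(np.float32);A=lab[...,1].astype(np.float32)
    for n,g,a,b,z in [('+y',A,(491,133),(489,186),.032),('-x',A,(345,126),(480,126),.032),('+x',A,(345,195),(480,195),.032),('score?',L,(272,135),(276,190),.032)]:
        ce,d=seg(c,o,g,n,a,b,z);print(w2b(ce/1000),'skew',(np.arctan2(d[1],d[0])-board()[1]+.3)%(np.pi/2)-.3)
"
```

```text
tcp board [ 60.68 -40.09] z 199.74 yawerr -0.00048660134882969053 tilt [-0. -0.] F [ 0.38  0.84 -0.15] op 0.0006545960249568969 t 25.7
knob z 0.3240568726772991 knob xy [[-44.90504708 -82.99993308]] arm z 0.051848023934017495
+y [526.9 -83.6] dir [ 0.9916 -0.1294] ang-0.1298 25 rms0.17
[[ 0.42257814 12.48909156]] skew 0.005021521051656375
-x [ 502.8 -124.2] dir [0.134 0.991] ang1.4364 25 rms0.03
[[-17.96413725 -30.99818232]] skew 0.00042691087081686563
+x [ 540.8 -129.1] dir [0.1357 0.9907] ang1.4346 25 rms0.07
[[ 20.34789521 -30.73937425]] skew -0.0013602143850661164
score? [ 511.7 -201.6] dir [0.9952 0.0979] ang0.0981 14 rms0.55
[[   1.25879177 -106.44701864]] skew 0.23285249009605063
knob z 0.3240226230329065 knob xy [[-44.84677694 -82.85369733]] arm z 0.05172109803718847
+y [526.9 -83.6] dir [ 0.9916 -0.1294] ang-0.1298 25 rms0.17
[[ 0.39070673 12.49312785]] skew 0.004993523021413038
-x [ 502.8 -124.2] dir [0.134 0.991] ang1.4364 25 rms0.03
[[-17.99434047 -30.9886035 ]] skew 0.0004138363621711272
+x [ 540.8 -129.1] dir [0.135  0.9909] ang1.4354 25 rms0.04
[[ 20.34451195 -30.73060684]] skew -0.000564354372492637
score? [ 511.7 -201.5] dir [0.9953 0.0971] ang0.0972 14 rms0.56
[[   1.22609052 -106.44256994]] skew 0.2320405003721177
```

```bash
python3 -c "
from bench import ctrl
print(ctrl.hand_in())"
```

```text
the job is handed in; nothing more can be done
None
```

I handed the job in at about 26 s: the strip is square against the fence, its score line is within about 0.5 mm of the breaking edge going by the measured strip end, and the hold-down foot rests on it.

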